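# Clear and open the sprung cover of the bonding machine

### The arm

A 7-joint arm with a two-finger parallel gripper is mounted at the origin on the work surface. World frame = base frame: x ahead of the robot, y to its left, z up, the work surface at z = 0. Lengths are in m, angles in rad, forces in N, time in s.
With the tool pointing down it reaches from about 0.4 to 0.75 m from the base axis. Payload 19.5 kg.
Tool frame: the origin (TCP) lies on the centre line of the jaws, within the pads' length; the fingertips stand 19 mm ahead of it and the grasp point (between the pads) is the TCP; z points along the fingers, y is the line along which they close (so a half turn about z gives the same grasp; the last joint's range is limited). The gripper opens to 85 mm and grips with 20 to 120 N. Pads are 22 mm wide; open, the fingers measure 114 mm over their backs; the gripper's body (76 mm by 85 mm) begins 54 mm behind the grasp point. The pads swing forward as they close: fully open they stand 13 mm farther back than shut.
Start: joints at [1.069, 0.707, -0.028, 1.485, 0.022, 0.951, -0.075], TCP at [0.255, -0.515, 0.25] pointing down, gripper open.
Joint ranges: [-2.71, 2.71], [-0.32, 2.16], [-1.57, 1.52], [0, 2.45], [-1.46, 4.6], [0, 2.02], [-2.83, 2.83]. Speed limits (rad/s): [1.89, 1.89, 2.57, 2.57, 3.01, 3.01, 3.01].

### API

Orientations are given as a unit quaternion [w, x, y, z].
In Python, from plant import bot, eyes, job gives the robot as it stands. The module is installed in compiled form; this text tells all that it offers.
- The arm moves only by the tool servo_tool, never from a script. Its arguments are lists of equal length, an entry for each row: "offset": the shift along the world's x, y, z in units of 25 mm (1.0 is 25 mm), a list of three; "twist": the turn about the world's z in units of 5 degrees (1.0 is 5 degrees). In form: {"offset": [[x, y, z], ...], "twist": [twist, ...]}. A call has exactly 10 rows; each row shifts and turns the commanded pose from where the row before left it; what a row does not reach is not made up. A row lasts 1/12 s, in which the tool goes at most 41.7 mm and 7.16 degrees, less where a joint would pass 70% of its speed; a pose out of reach is approached as far as the arm can. A call is refused whole if a number of a shift passes 1 or a number of a turn 1, either way. A call with a gripper value outside its range is refused whole. "hand" is the finger opening in mm, from 0 to 85.4, set as the call begins (left out, the last holds). The fingers move at their own pace and stop on an object; "grip_force" is the grip in N (left out, the last holds). Time passes only in rows, so rows that do not move let the fingers close, or fill a call up. It gives the time, the measured TCP pose, the force, the opening and the grip force at its end, in the units of the state.
- bot.state(): the state, without advancing time (a new reading comes with each control period).
- eyes.read_camera(name): name is "scene" or "top" or "wrist"; returns a dict with "image" (480x640x3 uint8, red, green, blue), "range_z" (480x640 float32, m along the optical axis (not along the pixel's ray), 0 where there is no reading), "K" (3x3 intrinsics, pixels), "position" and "rotation" of the camera in the world; the wrist camera has in their place "tool_from_camera" (4x4, takes a point from camera to tool coordinates, whose origin is the TCP and whose axes are the flange's). Camera axes: x right, y up, looking along -z (the intrinsics and any distortion apply to the point x, -y, -z); pixel columns grow to the right and rows downward; lengths in m; the calibration is good to about 2 mm. A picture is of the moment at which its call begins: read the wrist's pose just before it.
- job.job_done(): hands the job in; it is judged then, once.
The state is a dict: "time_s": time; "joint_positions": joint angles; "joint_vel": joint speeds; "tau": joint torques, N m; "tcp_pos": TCP position; "ee_rot": TCP orientation; "force": force on the tool from outside, world axes, zero at the start; "ft_torque": the same for the moment, N m; "grip_width": opening from 0.0 (shut) to 1.0 (fully open); "finger_force": force on a finger pad.
Only numpy, scipy, OpenCV 4.12 (cv2) and the standard library are available. Lean on these libraries where they do the work, as an engineer would, in place of code of your own. Each camera call takes 0.05 s, during which the arm holds its last target. There are 200 camera calls.

### The job

The parts basket standing on the bonding machine is in the way of its cover: hang it by its blue arch handle over both prongs of the hook stand and let go of it. Then with the fingers raise the sprung cover (black handle) past its balance point (55 degrees) to a little over 60 degrees, keeping hold so that it never springs up to its open stop near 80 degrees, ease it back, and finish still holding it just below the balance point, at about 45 degrees, where it would drop shut if released. Leave the tray stack, the amber bottle and the screwdriver where they are.

Things in the scene. Friction and masses are not known exactly. Their poses are not given: they have to be found in the camera images.
- machine: Bench bonding machine, fixed: aluminium box 200 (x) x 260 (y) mm on an orange plate 225 x 290 mm. Origin: under its centre, on the table. x axis: from the cover's handle side to its hinge side. Closed cover's flat top: 117 mm above the table. Thin white arc on both sides (look only) shows the cover's angle at its underside: green band 39 to 52 degrees, red mark 55 (balance point).
- cover (a joint): Cover's opening angle, rad: 0 closed and level, grows as the handle side rises, stop at 1.45. Plate 205 (hinge to free edge) x 260 x 12 mm, 0.9 kg, hinged on the machine's far (+x) top edge. A spring carries part of its weight: let go below the balance point, 0.96 rad (55 degrees), it falls shut; above, it springs fully open. Under 3 N at the handle moves it; no catch, hardly any friction.
- cover_hinge (a point): Point on the cover's hinge axis, mid-width, in the machine's frame at (105, 0, 105) mm. The axis lies along the machine's y. Axes of this point turn with the cover.
- cover_handle (a point): Middle of the cover's black handle bar: round, 14 mm thick, along the machine's y, 110 mm long on two legs as thick, 45 mm above the cover's top. Turns with the cover: at angle q it is in the machine's frame at x = 105 - 180 cos q + 57 sin q, y = 0, z = 105 + 180 sin q + 57 cos q mm. A grip from above can stay vertical up to 1.2 rad: the bar turns between the pads.
- basket: Steel parts basket, 80 (x) x 140 (y) x 45 mm, walls 3 mm, 0.2 to 0.45 kg, with small coloured frames fixed in it and a rigid blue arch handle along its y. Origin: centre of its underside. Starts on the closed cover, behind the cover's handle.
- basket_handle (a point): Middle of the basket's handle bar, 130 mm above its underside: round bar 10 mm thick along the basket's y, 135 mm between the centres of its upright legs, 80 mm clear above the walls (frames inside stand 5 mm over them).
- hook: Fixed hook stand left or right of the machine. Origin: on the table under its 18 mm post. Foot 120 x 150 x 12 mm. Two 8 mm round prongs at y = +-38 mm run from a cross-bar on the post to the stand's -x; centre lines: z 212 mm at the post, 200 from x = -40 to -125, up to 12 mm red balls at x = -140, z = 222 (top 228). Fingers fit between the prongs (68 mm clear).
- hook_seat (a point): Where the middle of the basket's handle bar belongs when hung: in the stand's frame at (-85, 0, 209) mm, the bar along the stand's y, resting on both level prong parts. The box hangs below the prongs, so it comes in from the tips' side, the bar passing over the balls and the box under the prongs.
- trays: Bystander: stack of black, blue and yellow tray frames 110 x 90 x 54 mm, on the other side of the machine from the hook stand. Origin: centre of its underside. Leave alone.
- solvent: Bystander: amber bottle, 60 mm across, 90 mm high, on the right, in front of the machine. Origin: centre of its underside. Leave alone.
- driver: Bystander: orange screwdriver 170 mm long lying flat in front of the machine. Origin: under its middle. Leave alone.
Mind the look-alikes: they are no part of the job. Leave any purple look-alike of the basket alone.

How it is judged:
On the way, in this order (a step that is already met when the one before it is completed fails the run):
1. the basket hangs by its handle on both prongs of the hook stand, released and still, the cover not yet raised (x of basket_handle in the frame of hook between -0.128 and -0.015 m and y of basket_handle in the frame of hook between -0.03 and 0.03 m and z of basket_handle in the frame of hook between 0.2 and 0.222 m and contact force between basket and hook above 0.8 N and contact force between basket and the fingers below 0.1 N and linear speed of basket below 0.06 m/s and angle between basket's own z axis and vertical below 0.35 rad and value of joint cover below 0.15 rad), for 0.2 s.
2. the cover is held past its balance point, above 60 degrees (1.04 rad) (value of joint cover above 1.04 rad and contact force between the fingers and cover above 0.2 N), for 0.1 s.
At the end, for the whole second after the job is handed in: Fingers still hold the cover at 0.65 to 0.91 rad, still, nothing else touching it. The basket hangs released, still and within 0.35 rad of level on the stand: handle middle 15 to 128 mm before the post, within 30 mm of the mid plane, 200 to 222 mm high. Bystanders within 30 mm of their places (x of basket_handle in the frame of hook between -0.128 and -0.015 m and y of basket_handle in the frame of hook between -0.03 and 0.03 m and z of basket_handle in the frame of hook between 0.2 and 0.222 m and contact force between basket and hook above 0.8 N and contact force between basket and the fingers below 0.1 N and linear speed of basket below 0.06 m/s and angle between basket's own z axis and vertical below 0.35 rad and value of joint cover between 0.65 and 0.91 rad and velocity of joint cover between -0.05 and 0.05 rad/s and contact force between the fingers and cover above 0.2 N and contact force between each of basket, trays, solvent, driver and cover below 0.05 N); the arm keeps its last pose, push and grip.
It fails at once if the cover springs up near its open stop (above 1.35 rad) (value of joint cover above 1.35 rad).
It fails at once if the cover is raised with the basket still on it (value of joint cover above 0.2 rad and contact force between basket and cover above 0.1 N).
It fails at once if the basket is dropped on the table (height (world z) of basket below 0.05 m).
It fails at once if the tray stack, bottle or screwdriver is pushed more than 30 mm from its place (distance of any of trays, solvent, driver from where it was at the start of the episode above 0.03 m).
It also fails if it takes over 72 s, if anything falls off the work surface, if the arm or the gripper's body presses on something with over 40 N, if the wrist force passes 120 N, or if a joint passes its speed limit or range.

## Working session

There is one attempt and no reset: what is moved stays moved. The work goes in short steps, Python scripts to look and compute and a tool call to move; the robot and the scene stay as the last step left them, time stands still between calls to the robot, and variables do not carry over. Pictures are saved under pics/ and viewed, at most 10 in all, crops included, and the job is handed in when it is done.

Besides the shell and the picture viewer there is one more tool, called after "Emit:" by a JSON object that holds its "op" and its "data", one argument or row to a line. servo_tool: Moves the arm, as the interface text tells. Its arguments: {"type":"object","properties":{"offset":{"type":"array"},"twist":{"type":"array"},"hand":{"type":"number"},"grip_force":{"type":"number"}},"required":["offset","twist"]}

```bash
mkdir -p pics; cat > h.py <<'E'
import numpy as np, cv2
from plant import bot, eyes, job
def cam(n):
    c=eyes.read_camera(n); return c
def pts(c):
    d=c["range_z"]; K=c["K"]; v,u=np.mgrid[0:480,0:640]
    P=np.stack([(u-K[0,2])/K[0,0]*d,-(v-K[1,2])/K[1,1]*d,-d],-1)
    return P@np.array(c["rotation"]).T+np.array(c["position"])
E
python3 - <<'E'
from h import *
for n in("scene","top"):
    c=cam(n); cv2.imwrite(f"pics/{n}0.png",c["image"][...,::-1]); np.savez(f"{n}0.npz",**{k:np.array(v) for k,v in c.items()})
    print(n,c["K"],c["position"],c["rotation"],[k for k in c])
print(bot.state())
E
```

```text
scene [[531.17681845   0.         318.3481628 ]
 [  0.         531.17681845 239.77717675]
 [  0.           0.           1.        ]] [1.01330904 0.4014672  1.12465533] [0.38187401 0.11409777 0.25834695 0.88000613] ['image', 'range_z', 'K', 'position', 'rotation']
top [[449.1212549    0.         320.36883103]
 [  0.         449.1212549  243.24673964]
 [  0.           0.           1.        ]] [ 0.38503569 -0.00992911  1.2811057 ] [ 0.70582345  0.05763015 -0.04874519 -0.70435497] ['image', 'range_z', 'K', 'position', 'rotation']
{'time_s': 0.1, 'joint_positions': array([ 1.06929521,  0.70700796, -0.02766382,  1.48492141,  0.02201134,
        0.95091086, -0.07550341]), 'joint_vel': array([-0.00019327, -0.00198671, -0.00185306, -0.001362  ,  0.00064013,
       -0.00154294, -0.00033534]), 'tau': array([ 1.62119541e-03, -8.84275603e+01,  1.23718075e+00, -2.36448222e+01,
        1.70618232e-02,  5.12099927e-03, -3.86462455e-05]), 'tcp_pos': array([ 0.25509481, -0.51508624,  0.24989988]), 'ee_rot': array([-4.59446206e-04,  9.73684677e-01,  2.27898937e-01, -1.11002614e-04]), 'force': array([ 0.23559334, -0.34409094, -0.21985496]), 'ft_torque': array([-0.00310537,  0.0262291 ,  0.02136094]), 'finger_force': 0.0, 'grip_width': 0.9995060641462759}
```

View pics/scene0.png

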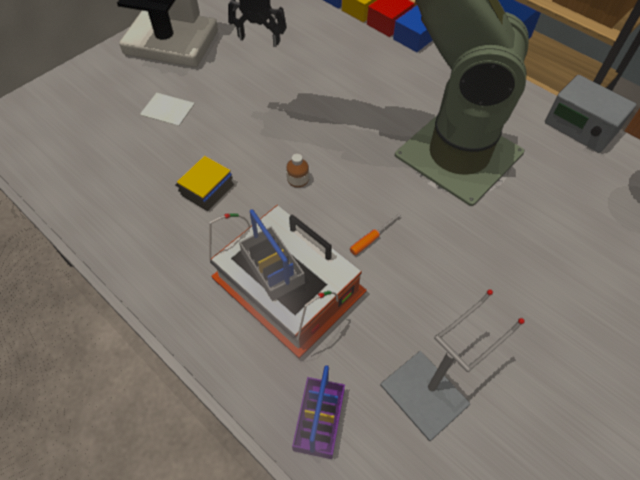

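View pics/top0.png

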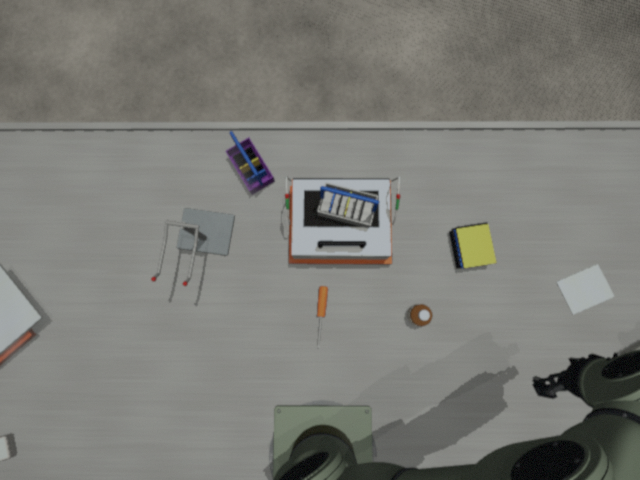

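The scene view shows the robot basket at scene (270,255) / top (348,205), standing on the cover and slightly yawed. The hook stand is at scene (435,385) / top (190,245), with red balls at top (155,279) and (186,283). The machine handle is at top (341,245).

Candidates for "basket": grey box with blue arch on the machine, top (348,205); purple box with blue arch on the table, top (250,165). I choose the grey one on the cover. Candidates for "cover handle": black bar at top (341,245); the partial look-alike machine at top (10,320) is rejected.

```bash
cat > h.py <<'E'
import numpy as np, cv2
from scipy.spatial.transform import Rotation as R
from plant import bot, eyes, job
def rot(q): return R.from_quat(np.roll(q,-1)).as_matrix() if np.size(q)==4 else np.array(q)
def pts(c):
    d=c["range_z"]; K=c["K"]; v,u=np.mgrid[0:480,0:640]
    P=np.stack([(u-K[0,2])/K[0,0]*d,-(v-K[1,2])/K[1,1]*d,-d],-1)
    return P@rot(c["rotation"]).T+np.array(c["position"])
def hsv(c): return cv2.cvtColor(c["image"],cv2.COLOR_RGB2HSV)
E
python3 - <<'E'
from h import *
def line(p):
    m=p.mean(0); w,v=np.linalg.eigh(np.cov(p[:,:2].T)); d=v[:,1]; t=(p[:,:2]-m[:2])@d
    return m.round(4), np.degrees(np.arctan2(d[1],d[0])).round(1), np.ptp(t).round(4), (m[:2]+d*(t.max()+t.min())/2).round(4)
for n in("scene","top"):
    c=dict(np.load(n+"0.npz")); P=pts(c); H=hsv(c); z=P[...,2]; ok=c["range_z"]>0
    print(n)
    blue=(H[...,0]>100)&(H[...,0]<128)&(H[...,1]>110)&ok
    roi=(P[...,0]>.45)&(P[...,0]<.85)&(P[...,1]>-.2)&(P[...,1]<.2)
    m=blue&roi&(z>.225); print("handle",m.sum(),line(P[m]),P[m][:,2].max())
    red=((H[...,0]<6)|(H[...,0]>174))&(H[...,1]>150)&ok&(z>.19)&(P[...,1]>.15)&(P[...,1]<.6)
    k,l,s,ce=cv2.connectedComponentsWithStats(red.astype(np.uint8))
    for i in range(1,k): print("ball",s[i],P[l==i].mean(0).round(4))
    # hook prongs
    m=ok&(z>.185)&(z<.235)&(P[...,1]>.2)&(P[...,1]<.6)&(P[...,0]>.35)&(P[...,0]<.75); print("prongs",m.sum(),P[m].min(0),P[m].max(0))
    # cover top
    m=ok&(abs(z-.117)<.006)&roi; q=P[m][:,:2].astype(np.float32); print("cover",m.sum(),cv2.minAreaRect(q))
    m=ok&(abs(z-.166)<.012)&roi&(H[...,2]<70); print("bar",m.sum(),line(P[m]) if m.sum()>5 else 0)
    m=ok&(abs(z-.012)<.006)&(P[...,1]>.2)&(P[...,1]<.6)&(P[...,0]>.45)&(P[...,0]<.8); print("foot",m.sum(),cv2.minAreaRect(P[m][:,:2].astype(np.float32)))
    m=ok&(z>.155)&(z<.185)&roi; print("rim", m.sum(),cv2.minAreaRect(P[m][:,:2].astype(np.float32)))
E
```

```text
scene
handle 220 (array([ 0.66  , -0.0587,  0.2512]), np.float64(75.2), np.float64(0.1402), array([ 0.6589, -0.063 ])) 0.25595443374512106
ball [487 290   5   5  19] [0.4518 0.3251 0.2263]
ball [519 319   5   5  21] [0.463  0.4004 0.2264]
prongs 989 [0.44379874 0.30066973 0.1853904 ] [0.60337907 0.40555669 0.23113699]
cover 7012 ((0.6360686421394348, -0.001421600580215454), (0.3713197708129883, 0.21455228328704834), 89.1571044921875)
bar 417 (array([ 0.5916, -0.0574,  0.1648]), np.float64(146.3), np.float64(0.1677), array([ 0.6034, -0.0653]))
foot 4041 ((0.6269564628601074, 0.3958275020122528), (0.39027294516563416, 0.3467651307582855), 89.7920913696289)
rim 1382 ((0.6361794471740723, -0.0475650429725647), (0.28010234236717224, 0.17696575820446014), 89.72179412841797)
top
handle 222 (array([ 0.6574, -0.0643,  0.2498]), np.float64(75.1), np.float64(0.139), array([ 0.6573, -0.0648])) 0.2574832512601688
ball [152 278   3   2   6] [0.4604 0.3973 0.2286]
ball [184 282   3   3   7] [0.4501 0.3226 0.2262]
prongs 580 [0.4432484  0.29933597 0.18563765] [0.60250859 0.40421814 0.23071479]
cover 6288 ((0.635479748249054, -0.0035457462072372437), (0.36674126982688904, 0.21151205897331238), 89.5322036743164)
bar 188 (array([ 0.5664, -0.0486,  0.1675]), np.float64(107.1), np.float64(0.1615), array([ 0.5722, -0.0673]))
foot 2054 ((0.6253917217254639, 0.3995882272720337), (0.3968685269355774, 0.34596142172813416), 89.92825317382812)
rim 720 ((0.6343934535980225, -0.04860129952430725), (0.17388682067394257, 0.2787322402000427), 0.03813369944691658)
```

```bash
python3 - <<'E'
from h import *
for n in("scene","top"):
    c=dict(np.load(n+"0.npz")); P=pts(c); z=P[...,2]; ok=c["range_z"]>0
    if n=="scene": cv2.imwrite("pics/crop.png",cv2.resize(c["image"][190:360,200:380,::-1],None,fx=3,fy=3))
    roi=ok&(P[...,1]>-.2)&(P[...,1]<.12)
    m=roi&(z>.15)&(z<.178)&(P[...,0]>.5)&(P[...,0]<.60)&(c["image"].max(-1)<75)
    k,l,s,ce=cv2.connectedComponentsWithStats(m.astype(np.uint8),connectivity=8); i=1+s[1:,4].argmax(); q=P[l==i]
    print(n,"bar",len(q),q.mean(0).round(4),q.min(0).round(4),q.max(0).round(4),cv2.minAreaRect(q[:,:2].astype(np.float32)))
    m=roi&(abs(z-.117)<.005)&(P[...,0]>.5)&(P[...,0]<.8)&(c["image"].min(-1)>110); q=P[m]; print("cover",cv2.minAreaRect(q[:,:2].astype(np.float32)),q[:,2].mean())
E
```

```text
scene bar 293 [ 0.5575 -0.0426  0.166 ] [ 0.5505 -0.1051  0.15  ] [0.5626 0.0142 0.1724] ((0.5564512610435486, -0.04544990882277489), (0.1193145290017128, 0.011984895914793015), 89.44004821777344)
cover ((0.6325652003288269, -0.04809725284576416), (0.26055216789245605, 0.20644131302833557), 89.87693786621094) 0.1169765283400819
top bar 205 [ 0.5535 -0.0457  0.1674] [ 0.5476 -0.1074  0.1509] [0.5605 0.0106 0.1728] ((0.5541503429412842, -0.04844086244702339), (0.11796505004167557, 0.012315051630139351), 89.58538818359375)
cover ((0.6346957683563232, -0.049860596656799316), (0.2089599370956421, 0.27367961406707764), 0.12649184465408325) 0.11698488386651291
```

View pics/crop.png

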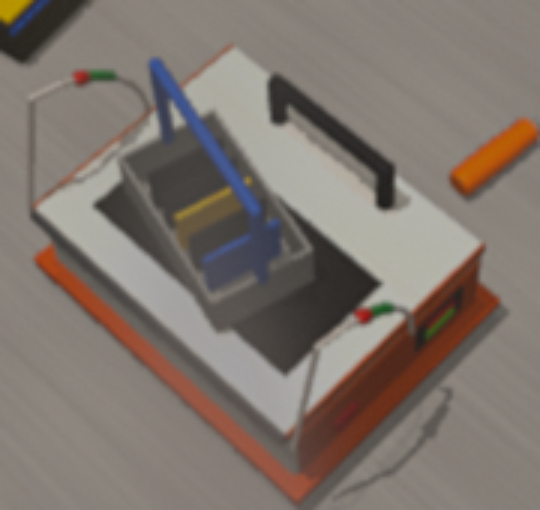

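Emit:
{"op": "servo_tool", "data": {
  "offset": [
    [0.5,0.7,0.6],
    [0.8,1,0.6],
    [0.8,1,0.6],
    [0.8,1,0.6],
    [0.8,1,0.6],
    [0.8,1,0.4],
    [0.8,1,0],
    [0.8,1,0],
    [0.8,1,0],
    [0.8,1,0]
  ],
  "twist": [0.8,1,1,1,1,1,1,1,1,0.9],
  "hand": 60
}}

```text
time_s: 0.93
tcp_pos: [0.4483, -0.2714, 0.3352]
ee_rot: [-0.0, 0.793, 0.609, -0.0]
force: [0.8, -0.0, 0.1]
grip_width: 0.702
finger_force: 0.0
```

The crop confirms the grey steel box with blue arch at crop (210,170), behind the black cover handle at (330,135); this is the basket to move.

Emit:
{"op": "servo_tool", "data": {
  "offset": [
    [1,1,0],
    [1,1,0],
    [1,1,0],
    [1,1,0],
    [1,1,0],
    [1,1,0],
    [1,1,0],
    [0.8,0.8,0],
    [0.4,0.4,0],
    [0.2,0.1,0]
  ],
  "twist": [0,0,0,0,0,0,0,0,0,0]
}}

```text
time_s: 1.77
tcp_pos: [0.6586, -0.0624, 0.3342]
ee_rot: [-0.001, 0.793, 0.609, -0.0]
force: [-0.5, -0.8, -0.7]
grip_width: 0.703
finger_force: 0.0
```

```bash
python3 - <<'E'
from h import *
s=bot.state(); c=eyes.read_camera("wrist"); cv2.imwrite("pics/w1.png",c["image"][...,::-1])
T=np.array(c["tool_from_camera"]); d=c["range_z"];K=c["K"]; v,u=np.mgrid[0:480,0:640]
P=np.stack([(u-K[0,2])/K[0,0]*d,-(v-K[1,2])/K[1,1]*d,-d],-1)@T[:3,:3].T+T[:3,3]
P=P@rot(s["ee_rot"]).T+s["tcp_pos"]
H=hsv(c); m=(H[...,0]>100)&(H[...,0]<128)&(H[...,1]>110)&(d>0)&(P[...,2]>.225)&(P[...,2]<.27)
q=P[m]; print(m.sum(),q.mean(0),cv2.minAreaRect(q[:,:2].astype(np.float32)),s["tcp_pos"],s["joint_positions"].round(2))
E
```

```text
2847 [ 0.66010551 -0.05399546  0.25088748] ((0.6580959558486938, -0.062414251267910004), (0.14300231635570526, 0.009987973608076572), 75.15681457519531) [ 0.65863308 -0.06235463  0.33416037] [ 0.13  0.81 -0.23  0.93  0.16  1.42 -0.32]
```

Emit:
{"op": "servo_tool", "data": {
  "offset": [
    [0,0,-0.5],
    [0,0,-0.5],
    [0,0,-0.5],
    [0,0,-0.5],
    [0,0,-0.5],
    [0,0,-0.5],
    [0,0,-0.3],
    [0,0,-0.2],
    [0,0,0],
    [0,0,0]
  ],
  "twist": [0,0,0,0,0,0,0,0,0,0]
}}

```text
time_s: 2.65
tcp_pos: [0.6577, -0.0654, 0.2481]
ee_rot: [0.0, 0.794, 0.608, 0.0]
force: [0.3, 0.0, -0.8]
grip_width: 0.703
finger_force: 0.0
```

Emit:
{"op": "servo_tool", "data": {
  "offset": [
    [0,0,0],
    [0,0,0],
    [0,0,0],
    [0,0,0],
    [0,0,0],
    [0,0,0],
    [0,0,0],
    [0,0,0],
    [0,0,0],
    [0,0,0]
  ],
  "twist": [0,0,0,0,0,0,0,0,0,0],
  "hand": 0,
  "grip_force": 60
}}

```text
time_s: 3.48
tcp_pos: [0.6578, -0.0653, 0.248]
ee_rot: [0.0, 0.794, 0.608, 0.0]
force: [1.9, -1.3, 4.3]
grip_width: 0.092
finger_force: 58.6
```

Emit:
{"op": "servo_tool", "data": {
  "offset": [
    [0,0,0.2],
    [0,0,0.4],
    [0,0,0.6],
    [0,0,0.7],
    [0,0,0.7],
    [0,0,0.7],
    [0,0,0.7],
    [0,0,0.6],
    [0,0,0.4],
    [0,0,0.2]
  ],
  "twist": [0,0,0,0,0,0,0,0,0,0]
}}

```text
time_s: 4.32
tcp_pos: [0.6575, -0.0651, 0.3788]
ee_rot: [-0.0, 0.794, 0.608, 0.0]
force: [0.6, -0.3, -3.3]
grip_width: 0.093
finger_force: 58.6
```

Emit:
{"op": "servo_tool", "data": {
  "offset": [
    [-0.1,0.2,0],
    [-0.3,0.4,0],
    [-0.4,0.6,0],
    [-0.46,0.7,0],
    [-0.46,0.7,0],
    [-0.46,0.7,0],
    [-0.46,0.7,0],
    [-0.46,0.7,0],
    [-0.46,0.7,0],
    [-0.46,0.7,0]
  ],
  "twist": [0,0.2,0.2,0.2,0.2,0.2,0.2,0.2,0,0]
}}

```text
time_s: 5.15
tcp_pos: [0.5558, 0.0882, 0.3769]
ee_rot: [-0.0, 0.755, 0.655, -0.001]
force: [0.6, 0.4, -3.3]
grip_width: 0.094
finger_force: 58.5
```

Emit:
{"op": "servo_tool", "data": {
  "offset": [
    [-0.46,0.7,0],
    [-0.46,0.7,0],
    [-0.46,0.7,0],
    [-0.46,0.7,0],
    [-0.46,0.7,0],
    [-0.46,0.7,0],
    [-0.46,0.7,0],
    [-0.46,0.7,0],
    [-0.46,0.7,0],
    [-0.46,0.7,0]
  ],
  "twist": [0,0,0,0,0,0,0,0,0,0]
}}

```text
time_s: 5.98
tcp_pos: [0.4407, 0.2629, 0.377]
ee_rot: [-0.0, 0.756, 0.655, -0.001]
force: [0.3, -1.2, -3.6]
grip_width: 0.091
finger_force: 58.5
```

Emit:
{"op": "servo_tool", "data": {
  "offset": [
    [-0.46,0.7,0],
    [-0.46,0.7,0],
    [-0.46,0.7,0],
    [-0.46,0.7,0],
    [-0.4,0.6,0],
    [-0.3,0.5,0],
    [-0.2,0.4,0],
    [-0.1,0.2,0],
    [0,0,0],
    [0,0,0]
  ],
  "twist": [0,0,0,0,0,0,0,0,0,0]
}}

```text
time_s: 6.82
tcp_pos: [0.3714, 0.3742, 0.3775]
ee_rot: [0.0, 0.756, 0.655, -0.0]
force: [0.2, -1.4, -3.9]
grip_width: 0.095
finger_force: 58.5
```

Emit:
{"op": "servo_tool", "data": {
  "offset": [
    [0,0,-0.3],
    [0,0,-0.5],
    [0,0,-0.7],
    [0,0,-0.7],
    [0,0,-0.7],
    [0,0,-0.7],
    [0,0,-0.6],
    [0,0,-0.4],
    [0,0,-0.2],
    [0,0,0]
  ],
  "twist": [0,0,0,0,0,0,0,0,0,0]
}}

```text
time_s: 7.65
tcp_pos: [0.3713, 0.374, 0.2568]
ee_rot: [0.0, 0.756, 0.655, -0.001]
force: [-0.1, 0.4, -3.7]
grip_width: 0.089
finger_force: 58.5
```

```bash
python3 - <<'E'
from h import *
c=eyes.read_camera("scene"); cv2.imwrite("pics/s2.png",c["image"][...,::-1]); P=pts(c);H=hsv(c);z=P[...,2]
near=(P[...,1]>.25)&(P[...,1]<.5)&(P[...,0]>.28)&(P[...,0]<.46)&(c["range_z"]>0)
m=(H[...,0]>100)&(H[...,0]<128)&(H[...,1]>110)&near&(z>.2)
q=P[m];print("bar",m.sum(),q.mean(0),q[:,2].max(),cv2.minAreaRect(q[:,:2].astype(np.float32)))
t=eyes.read_camera("top");P=pts(t);H=hsv(t);z=P[...,2]
m=(H[...,0]>100)&(H[...,0]<128)&(H[...,1]>110)&(P[...,1]>.25)&(P[...,1]<.5)&(P[...,0]>.28)&(P[...,0]<.46)&(z>.2)&(z<.29)
q=P[m];print("bar",m.sum(),q.mean(0) if m.sum() else 0, bot.state()["tcp_pos"])
# prong direction check, original views
for n in("scene","top"):
    c=dict(np.load(n+"0.npz"));P=pts(c);z=P[...,2]
    for lo,hi in((.46,.49),(.49,.52),(.52,.55),(.55,.58)):
        m=(c["range_z"]>0)&(z>.19)&(z<.222)&(P[...,0]>lo)&(P[...,0]<hi)&(P[...,1]>.27)&(P[...,1]<.44)
        q=P[m]; a=q[q[:,1]<.35];b=q[q[:,1]>=.35]; print(n,a.mean(0).round(4),b.mean(0).round(4))
E
```

```text
bar 403 [0.37530952 0.38145608 0.2499222 ] 0.3351064439590872 ((0.39799731969833374, 0.37219613790512085), (0.1419897973537445, 0.061332251876592636), 81.37755584716797)
bar 169 [0.36708004 0.33686918 0.25859054] [0.3714086  0.37456597 0.25810013]
scene [0.4736 0.3218 0.2048] [0.4749 0.398  0.2088]
scene [0.5052 0.3172 0.2035] [0.505  0.3936 0.2031]
scene [0.5347 0.3127 0.2031] [0.5349 0.3893 0.2032]
scene [0.5653 0.3084 0.2086] [0.5645 0.3851 0.2056]
top [0.4748 0.3189 0.2042] [0.4767 0.3948 0.2074]
top [0.5054 0.3144 0.2035] [0.5057 0.3912 0.2032]
top [0.5349 0.3103 0.2033] [0.5352 0.3869 0.2034]
top [0.5656 0.3059 0.2091] [0.5657 0.3824 0.2062]
```

View pics/s2.png

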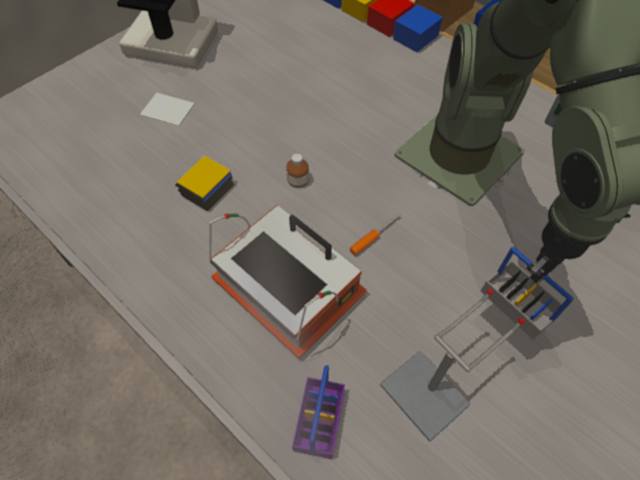

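The picture shows the basket held level in front of the tips, with red balls at (490,293) and (521,321) and the basket at (527,290). The way in is clear.

Emit:
{"op": "servo_tool", "data": {
  "offset": [
    [0.3,-0.04,0],
    [0.5,-0.07,0],
    [0.7,-0.1,0],
    [0.7,-0.1,0],
    [0.7,-0.1,0],
    [0.7,-0.1,0],
    [0.7,-0.1,0],
    [0.6,-0.1,0],
    [0.5,-0.08,0],
    [0.2,-0.03,0]
  ],
  "twist": [0,0,0,0,0,0,0,0,0,0]
}}

```text
time_s: 8.58
tcp_pos: [0.5133, 0.3531, 0.258]
ee_rot: [0.0, 0.756, 0.654, 0.0]
force: [-0.7, 0.3, -3.3]
grip_width: 0.09
finger_force: 58.5
```

Emit:
{"op": "servo_tool", "data": {
  "offset": [
    [0,0,-0.2],
    [0,0,-0.3],
    [0,0,-0.3],
    [0,0,-0.3],
    [0,0,-0.3],
    [0,0,-0.2],
    [0,0,-0.1],
    [0,0,-0.1],
    [0,0,0],
    [0,0,0]
  ],
  "twist": [0,0,0,0,0,0,0,0,0,0]
}}

```text
time_s: 9.42
tcp_pos: [0.5112, 0.3543, 0.2129]
ee_rot: [-0.0, 0.756, 0.655, 0.0]
force: [-0.5, 0.4, -2.5]
grip_width: 0.091
finger_force: 58.5
```

Emit:
{"op": "servo_tool", "data": {
  "offset": [
    [0,0,-0.04],
    [0,0,-0.04],
    [0,0,-0.04],
    [0,0,-0.02],
    [0,0,0],
    [0,0,0],
    [0,0,0],
    [0,0,0],
    [0,0,0],
    [0,0,0]
  ],
  "twist": [0,0,0,0,0,0,0,0,0,0]
}}

```text
time_s: 10.25
tcp_pos: [0.5113, 0.3543, 0.2097]
ee_rot: [0.0, 0.756, 0.655, 0.0]
force: [-1.6, -1.6, 5.6]
grip_width: 0.095
finger_force: 59.4
```

Emit:
{"op": "servo_tool", "data": {
  "offset": [
    [0,0,0],
    [0,0,0],
    [0,0,0],
    [0,0,0],
    [0,0,0],
    [0,0,0],
    [0,0,0],
    [0,0,0],
    [0,0,0],
    [0,0,0]
  ],
  "twist": [0,0,0,0,0,0,0,0,0,0],
  "hand": 45
}}

```text
time_s: 11.08
tcp_pos: [0.5112, 0.3542, 0.2093]
ee_rot: [-0.0, 0.756, 0.655, -0.0]
force: [-0.3, -1.4, -1.3]
grip_width: 0.526
finger_force: 0.0
```

Emit:
{"op": "servo_tool", "data": {
  "offset": [
    [0,0,0.2],
    [0,0,0.4],
    [0,0,0.6],
    [0,0,0.8],
    [0,0,0.8],
    [0,0,0.8],
    [0,0,0.6],
    [0,0,0.4],
    [0,0,0.2],
    [0,0,0]
  ],
  "twist": [0,0,0,0,0,0,0,0,0,0]
}}

```text
time_s: 11.92
tcp_pos: [0.5113, 0.3544, 0.3307]
ee_rot: [-0.0, 0.756, 0.655, 0.001]
force: [-0.8, 0.3, 0.5]
grip_width: 0.527
finger_force: 0.0
```

```bash
python3 - <<'E'
from h import *
c=eyes.read_camera("scene"); cv2.imwrite("pics/s3.png",cv2.resize(c["image"][230:450,380:640,::-1],None,fx=2.5,fy=2.5)); P=pts(c);H=hsv(c);z=P[...,2]
m=(H[...,0]>100)&(H[...,0]<128)&(H[...,1]>110)&(P[...,1]>.25)&(P[...,1]<.48)&(P[...,0]>.42)&(P[...,0]<.6)&(z>.19)&(z<.24)
q=P[m];print("bar",m.sum(),q.mean(0),cv2.minAreaRect(q[:,:2].astype(np.float32)))
E
```

```text
bar 400 [0.5138009  0.36089182 0.21111061] ((0.5124794840812683, 0.3561169505119324), (0.14215287566184998, 0.010531475767493248), 82.46611022949219)
```

View pics/s3.png

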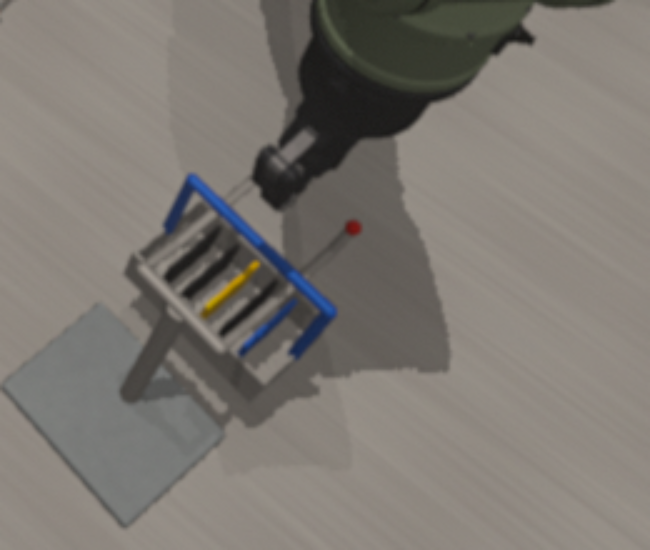

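The crop shows the bar resting across both prongs (bar from (195,180) to (330,312) in the crop), box level below, gripper clear. On to the cover.

Emit:
{"op": "servo_tool", "data": {
  "offset": [
    [0,-0.3,0],
    [0.1,-0.6,0],
    [0.1,-0.9,0],
    [0.1,-1,0],
    [0.1,-1,0],
    [0.1,-1,0],
    [0.1,-1,0],
    [0.1,-1,0],
    [0.1,-1,0],
    [0.1,-1,0]
  ],
  "twist": [0,0.2,0.2,0.2,0.2,0.2,0.2,0.2,0.2,0]
}}

```text
time_s: 12.8
tcp_pos: [0.5333, 0.1323, 0.3288]
ee_rot: [-0.0, 0.708, 0.706, -0.001]
force: [-0.1, -0.1, 0.8]
grip_width: 0.53
finger_force: 0.0
```

Emit:
{"op": "servo_tool", "data": {
  "offset": [
    [0.1,-1,-0.3],
    [0.1,-1,-0.3],
    [0.1,-1,-0.4],
    [0.1,-1,-0.4],
    [0.1,-1,-0.4],
    [0.1,-0.9,-0.3],
    [0.1,-0.7,-0.2],
    [0.1,-0.4,0],
    [0,-0.2,0],
    [0,0,0]
  ],
  "twist": [0,0,0,0,0,0,0,0,0,0]
}}

```text
time_s: 13.63
tcp_pos: [0.5535, -0.0463, 0.2718]
ee_rot: [-0.0, 0.708, 0.706, -0.0]
force: [-0.5, 0.2, 0.4]
grip_width: 0.527
finger_force: 0.0
```

```bash
python3 - <<'E'
from h import *
s=bot.state(); c=eyes.read_camera("wrist"); cv2.imwrite("pics/w4.png",c["image"][...,::-1])
T=np.array(c["tool_from_camera"]); d=c["range_z"];K=c["K"]; v,u=np.mgrid[0:480,0:640]
P=np.stack([(u-K[0,2])/K[0,0]*d,-(v-K[1,2])/K[1,1]*d,-d],-1)@T[:3,:3].T+T[:3,3]
P=P@rot(s["ee_rot"]).T+s["tcp_pos"]
m=(d>0)&(P[...,2]>.157)&(P[...,2]<.18)&(abs(P[...,0]-.556)<.03)&(abs(P[...,1]+.047)<.08)
q=P[m]; print(m.sum(),q.mean(0),q[:,2].max(),cv2.minAreaRect(q[:,:2].astype(np.float32)),s["tcp_pos"],s["ee_rot"].round(4),s["joint_positions"].round(2))
c=eyes.read_camera("scene"); P=pts(c);H=hsv(c);z=P[...,2]
m=(H[...,0]>100)&(H[...,0]<128)&(H[...,1]>110)&(P[...,1]>.25)&(P[...,1]<.48)&(P[...,0]>.42)&(P[...,0]<.6)&(z>.19)&(z<.24)
print(P[m].mean(0))
E
```

```text
3070 [ 0.55487425 -0.04123419  0.16728718] 0.17067433812190708 ((0.5549218654632568, -0.04657658562064171), (0.1224159449338913, 0.013946845196187496), 89.80645751953125) [ 0.553499   -0.0462991   0.27183481] [-1.000e-04  7.084e-01  7.058e-01 -1.000e-04] [ 0.21  0.67 -0.35  1.52  0.25  1.   -0.21]
[0.51354177 0.35875812 0.21125852]
```

Emit:
{"op": "servo_tool", "data": {
  "offset": [
    [0.06,0,-0.5],
    [0,0,-0.6],
    [0,0,-0.6],
    [0,0,-0.6],
    [0,0,-0.6],
    [0,0,-0.6],
    [0,0,-0.4],
    [0,0,-0.3],
    [0,0,-0.2],
    [0,0,0]
  ],
  "twist": [0,0,0,0,0,0,0,0,0,0]
}}

```text
time_s: 14.57
tcp_pos: [0.555, -0.0454, 0.1613]
ee_rot: [-0.0, 0.708, 0.706, -0.0]
force: [-0.2, 0.7, 0.1]
grip_width: 0.522
finger_force: 0.0
```

Emit:
{"op": "servo_tool", "data": {
  "offset": [
    [0,0,0],
    [0,0,0],
    [0,0,0],
    [0,0,0],
    [0,0,0],
    [0,0,0],
    [0,0,0],
    [0,0,0],
    [0,0,0],
    [0,0,0]
  ],
  "twist": [0,0,0,0,0,0,0,0,0,0],
  "hand": 0,
  "grip_force": 40
}}

```text
time_s: 15.4
tcp_pos: [0.5554, -0.0457, 0.1619]
ee_rot: [0.0, 0.708, 0.706, 0.0]
force: [1.8, 0.0, 6.6]
grip_width: 0.148
finger_force: 39.3
```

```bash
python3 - <<'E'
import numpy as np
f=lambda q:np.array([-180*np.cos(q)+57*np.sin(q),180*np.sin(q)+57*np.cos(q)])
for a,b,n in((0,.5,10),(.5,1.1,10),(1.1,.78,10)):
    q=np.linspace(a,b,n+1); F=f(q); print(q[-1],(np.diff(F)/25).round(2).T.tolist(),F[:,-1]-F[:,0])
E
```

```text
0.5 [[0.12, 0.36], [0.14, 0.35], [0.16, 0.34], [0.17, 0.33], [0.19, 0.33], [0.21, 0.32], [0.22, 0.3], [0.24, 0.29], [0.25, 0.28], [0.27, 0.27]] [49.36239456 79.31880298]
1.1 [[0.34, 0.3], [0.35, 0.28], [0.37, 0.26], [0.39, 0.24], [0.4, 0.21], [0.41, 0.19], [0.42, 0.17], [0.43, 0.14], [0.44, 0.11], [0.44, 0.09]] [99.78912311 49.95350076]
0.78 [[-0.24, -0.04], [-0.24, -0.05], [-0.23, -0.06], [-0.23, -0.07], [-0.23, -0.07], [-0.23, -0.08], [-0.23, -0.09], [-0.22, -0.1], [-0.22, -0.1], [-0.22, -0.11]] [-57.02902761 -19.15993661]
```

Emit:
{"op": "servo_tool", "data": {
  "offset": [
    [0.12,0,0.36],
    [0.14,0,0.35],
    [0.16,0,0.34],
    [0.17,0,0.33],
    [0.19,0,0.33],
    [0.21,0,0.32],
    [0.22,0,0.3],
    [0.24,0,0.29],
    [0.25,0,0.28],
    [0.27,0,0.27]
  ],
  "twist": [0,0,0,0,0,0,0,0,0,0]
}}

```text
time_s: 16.23
tcp_pos: [0.6016, -0.0459, 0.2411]
ee_rot: [-0.003, 0.708, 0.706, -0.003]
force: [-27.5, -1.2, 21.8]
grip_width: 0.145
finger_force: 40.7
```

Emit:
{"op": "servo_tool", "data": {
  "offset": [
    [-0.05,0,0.04],
    [-0.05,0,0.04],
    [-0.02,0,0.02],
    [0,0,0],
    [0,0,0],
    [0,0,0],
    [0,0,0],
    [0,0,0],
    [0,0,0],
    [0,0,0]
  ],
  "twist": [0,0,0,0,0,0,0,0,0,0]
}}

```text
time_s: 17.07
tcp_pos: [0.602, -0.0459, 0.2425]
ee_rot: [0.0, 0.708, 0.706, 0.0]
force: [12.4, 0.2, -15.5]
grip_width: 0.15
finger_force: 39.5
```

```bash
python3 - <<'E'
from h import *
s=bot.state(); print(s["tcp_pos"],s["force"],s["joint_positions"].round(2))
c=eyes.read_camera("scene"); cv2.imwrite("pics/s5.png",cv2.resize(c["image"][120:380,170:450,::-1],None,fx=2.2,fy=2.2)); P=pts(c);z=P[...,2]
m=(c["range_z"]>0)&(c["image"].min(-1)>110)&(z>.125)&(z<.3)&(P[...,0]>.53)&(P[...,0]<.74)&(abs(P[...,1]+.047)<.125)
q=P[m]; A=np.c_[q[:,:2],np.ones(len(q))]
for _ in range(4):
    k=np.linalg.lstsq(A,q[:,2],rcond=None)[0]; r=abs(A@k-q[:,2])<.006; A,q=A[r],q[r]
print(len(q),"cover angle",np.arctan(-k[0]),k)
E
```

```text
[ 0.60202913 -0.04591957  0.24252178] [ 12.41661881   0.19673108 -15.47845342] [ 0.18  0.77 -0.33  1.38  0.27  1.03 -0.21]
4257 cover angle 0.4745246285094554 [-0.51367116  0.00248614  0.4967099 ]
```

View pics/s5.png

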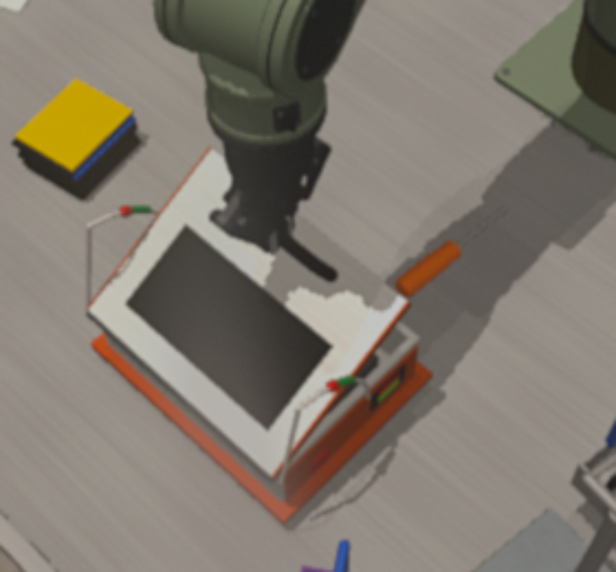

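Crop shows the cover partly raised with the fingers on the bar at (265,225), the angle is about 0.48 rad, and nothing else touches it.

Emit:
{"op": "servo_tool", "data": {
  "offset": [
    [0.03,0,-0.03],
    [0.2,0,0.2],
    [0.21,0,0.19],
    [0.22,0,0.18],
    [0.23,0,0.17],
    [0.24,0,0.15],
    [0.24,0,0.14],
    [0.25,0,0.13],
    [0.25,0,0.12],
    [0,0,0]
  ],
  "twist": [0,0,0,0,0,0,0,0,0,0]
}}

```text
time_s: 17.95
tcp_pos: [0.648, -0.0461, 0.2758]
ee_rot: [-0.0, 0.708, 0.706, -0.001]
force: [-12.1, -1.3, 20.6]
grip_width: 0.148
finger_force: 43.4
```

Emit:
{"op": "servo_tool", "data": {
  "offset": [
    [-0.02,0,0.04],
    [0.2,0,0.11],
    [0.24,0,0.1],
    [0.24,0,0.09],
    [0.24,0,0.08],
    [0.24,0,0.08],
    [0,0,0],
    [0,0,0],
    [0,0,0],
    [0,0,0]
  ],
  "twist": [0,0,0,0,0,0,0,0,0,0]
}}

```text
time_s: 18.78
tcp_pos: [0.6763, -0.0461, 0.2873]
ee_rot: [-0.0, 0.708, 0.706, -0.001]
force: [-3.0, -1.5, 5.9]
grip_width: 0.147
finger_force: 42.6
```

Emit:
{"op": "servo_tool", "data": {
  "offset": [
    [0.15,0,0.07],
    [0.2,0,0.07],
    [0.2,0,0.06],
    [0.2,0,0.06],
    [0.2,0,0.05],
    [0.2,0,0.04],
    [0.1,0,0.02],
    [0,0,0],
    [0,0,0],
    [0,0,0]
  ],
  "twist": [0,0,0,0,0,0,0,0,0,0]
}}

```text
time_s: 19.62
tcp_pos: [0.7077, -0.0462, 0.2961]
ee_rot: [0.0, 0.708, 0.706, -0.0]
force: [0.3, -4.9, -4.0]
grip_width: 0.151
finger_force: 40.4
```

```bash
cat > ang.py <<'E'
from h import *
s=bot.state(); print(s["tcp_pos"],s["force"],s["joint_positions"].round(2))
for n in ("scene","top"):
    c=eyes.read_camera(n); cv2.imwrite(f"pics/{n}_{s['time_s']:.1f}.png",cv2.resize(c["image"][120:380,170:450,::-1],None,fx=2.2,fy=2.2)); P=pts(c);z=P[...,2]
    x=P[...,0]
    m=(c["range_z"]>0)&(z>.13)&(z<.35)&(x>.55)&(x<.80)&(((P[...,1]>.03)&(P[...,1]<.08))|((P[...,1]<-.125)&(P[...,1]>-.175)))&(c["image"].min(-1)>90)
    q=P[m]
    if len(q)<50: print(n,len(q)); continue
    for _ in range(4):
        ce=q.mean(0); w=np.linalg.svd(q-ce,full_matrices=False)[2][2]; r=abs((q-ce)@w)<.006; q=q[r]
    print(n,len(q),"angle",np.arctan2(-w[0]*np.sign(w[2]),abs(w[2])),w, q.min(0),q.max(0))
E
python3 ang.py
```

```text
[ 0.70770762 -0.0462096   0.2960783 ] [ 0.31976935 -4.9440142  -4.01804459] [ 0.11  0.95 -0.32  0.74  0.26  1.48 -0.11]
scene 1744 angle -1.1131320922114258 [-0.89707886  0.0042637  -0.44184991] [ 0.64949251 -0.1749154   0.13016788] [0.7376607  0.07994628 0.29686765]
top 289 angle -1.0936877410273986 [ 0.88831988 -0.00383379  0.4592092 ] [ 0.64738549 -0.17494855  0.13639268] [0.73274095 0.07997742 0.29704915]
```

Cover at about 1.10 rad (both views). Ease back.

Emit:
{"op": "servo_tool", "data": {
  "offset": [
    [-0.1,0,-0.02],
    [-0.2,0,-0.04],
    [-0.2,0,-0.05],
    [-0.2,0,-0.06],
    [-0.2,0,-0.06],
    [-0.2,0,-0.07],
    [-0.1,0,-0.04],
    [0,0,0],
    [0,0,0],
    [0,0,0]
  ],
  "twist": [0,0,0,0,0,0,0,0,0,0]
}}

```text
time_s: 20.55
tcp_pos: [0.6781, -0.046, 0.2888]
ee_rot: [0.0, 0.708, 0.706, 0.0]
force: [-2.5, -5.2, 10.5]
grip_width: 0.147
finger_force: 42.2
```

Emit:
{"op": "servo_tool", "data": {
  "offset": [
    [-0.1,0,-0.04],
    [-0.2,0,-0.07],
    [-0.2,0,-0.08],
    [-0.2,0,-0.09],
    [-0.2,0,-0.09],
    [-0.15,0,-0.06],
    [-0.1,0,-0.04],
    [0,0,0],
    [0,0,0],
    [0,0,0]
  ],
  "twist": [0,0,0,0,0,0,0,0,0,0]
}}

```text
time_s: 21.38
tcp_pos: [0.6494, -0.0458, 0.2763]
ee_rot: [0.0, 0.708, 0.706, -0.0]
force: [-0.3, -3.9, 2.9]
grip_width: 0.142
finger_force: 42.1
```

```bash
python3 ang.py; python3 - <<'E'
from h import *
c=eyes.read_camera("scene"); cv2.imwrite("pics/fin.png",c["image"][...,::-1])
E
```

```text
[ 0.64936743 -0.04576217  0.27634878] [-0.34561791 -3.87824355  2.90463842] [ 0.15  0.83 -0.33  1.11  0.26  1.24 -0.16]
scene 2417 angle -0.786840442212199 [ 0.70812236 -0.00315976  0.70608268] [ 0.59420662 -0.17498958  0.13000107] [0.732033   0.07998901 0.26150733]
top 655 angle -0.7833861307954542 [ 0.70568027 -0.00258816  0.7085257 ] [0.59279938 0.03007796 0.13000964] [0.73191815 0.07994868 0.26238955]
```

View pics/fin.png

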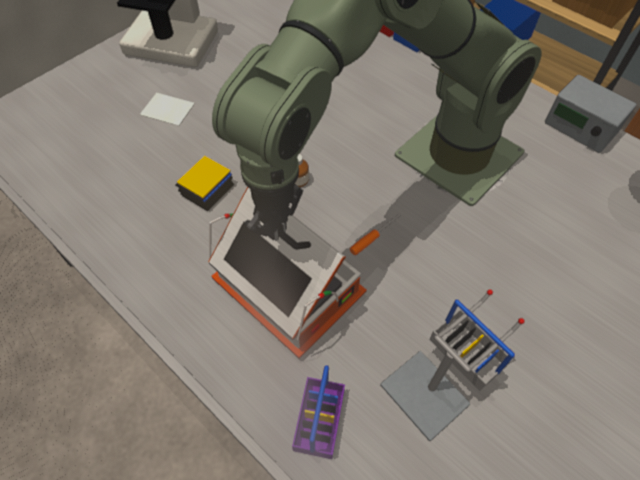

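The final view shows the cover held by the fingers at (280,235), with both cameras measuring about 0.785 rad. The basket hangs on both prongs at (475,345), and the bystanders are in place.

```bash
python3 -c "
from plant import job
print(job.job_done())"
```

```text
the job is handed in; nothing more can be done
None
```

I handed the job in with the basket hanging released on both prongs. The cover went up to about 1.10 rad (63°) and was eased back, and the fingers are now holding it at about 0.785 rad (45°); no verdict was returned.

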